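Centre the jar on the scale and tare it touch-free

TASK

Get the counter scale ready for filling the open glass jar that stands on its pan: with the fingers push the jar along the pan to the middle, to within 1.5 cm, never lifting or tipping it. Then back off from the jar and tare the scale the touch-free way: point the fingertips at the left-hand sensor eye on the console, straight above it with about 3 cm of air between, keep them there for at least one and a half seconds, and finally take the hand well away (more than 12 cm from both eyes). Never touch the scale itself, do not point at the right-hand eye, which prints a label, and leave the other things on the counter where they are.

Things in the scene. Friction and masses are not known exactly. Their poses are not given: they have to be found in the camera images.
- scale: Fixed white bench scale. Origin: on the counter under the pan's middle; x to the scale's back, y to its left as the robot sees it. Flat rimless steel pan 196 (x) by 250 mm (y), top 95 mm above the counter, a flush 112 mm circle marks its middle. In front (x -104 to -195 mm) the console, 250 mm wide, slopes down from 78 to 45 mm height: display in the middle, a sensor eye at each end.
- pan_centre (a point): Middle of the pan, on its top face, 95 mm above the counter. Axes as the scale's.
- eye_left (a point): Centre of the left-hand eye (tare): black window 23 mm across in a 30 mm steel bezel, flush in the sloping console, 147 mm in front of the pan's middle, 95 mm to the left (+y of the scale), 62 mm above the counter. It responds to the tool point (TCP, 19 mm behind the fingertips) 25 to 75 mm above it and within 20 mm sideways. Axes as the scale's.
- eye_right (a point): Centre of the right-hand sensor eye (prints a label): the same window at the console's -y end, 95 mm to the right. It reacts at once when the tool point (TCP) comes within 20 mm sideways and less than 75 mm above it. Axes as the scale's.
- jar: Empty open glass jar, 92 mm outside diameter from 14 to 65 mm above its foot (foot and neck 80 mm), 85 mm tall, wall 4 mm, 0.25 to 0.42 kg, loose on the pan, 30 to 77 mm from the middle, towards the console and to either side. Slides under a few newtons when pushed low, 20 to 40 mm above the pan. Origin: centre of its underside; z up.
- tall_jar: Bystander: closed glass jar of spaghetti with a wooden lid, 92 mm across (lid 100 mm), 198 mm tall, on the counter beside the scale. Origin: centre of its underside.
- short_jar: Bystander: closed glass jar of pasta with a wooden lid, 92 mm across (lid 100 mm), 103 mm tall, on the counter beside the scale. Origin: centre of its underside.
- lid: Bystander: the open jar's round wooden lid, 100 mm across and 26 mm high, lying upside down on the counter beside the scale. Origin: centre of its underside.
- scoop: Bystander: steel scoop, 175 mm long and 34 mm high, lying on the counter beside the scale; its pan towards +x of its frame. Origin: on the counter, between handle and pan.

How it is judged:
By the outcome, as a careful person would: the job done as asked, in the order asked, and still so for the second after the job is handed in, with the robot touching nothing.
It also fails if it takes over 53 s, if anything falls off the work surface, if the arm or the gripper's body presses on something with over 40 N, if the wrist force passes 120 N, or if a joint passes its speed limit or range.

ROBOT

A 6-joint arm with a two-finger parallel gripper is mounted at the origin on the work surface. World frame = base frame: x ahead of the robot, y to its left, z up, the work surface at z = 0. Lengths are in m, angles in rad, forces in N, time in s.
With the tool pointing down it reaches from about 0.375 to 0.925 m from the base axis. Payload 5.7 kg.
Tool frame: the origin (TCP) lies between the finger pads, 19 mm behind the fingertips; this is the grasp point; z points along the fingers, y is the line along which they close (so a half turn about z gives the same grasp; the last joint's range is limited). The gripper opens to 88 mm and grips with 3 to 60 N. Pads are 20 mm wide; open, the fingers measure 115 mm over their backs; the gripper's body (75 mm by 178 mm) begins 61 mm behind the grasp point.
Start: joints at [-1.444, 0.359, 1.51, -0, 1.272, -0.115], TCP at [0.144, -0.583, 0.241] pointing down, gripper open.
Joint ranges: [-2.97, 2.97], [-1.01, 2.36], [0.21, 2.38], [-0.96, 4.11], [0.2, 2.71], [-2.98, 2.98]. Speed limits (rad/s): [2.39, 2.39, 3.14, 3.14, 3.14, 3.14].

INTERFACE

Orientations are given as a unit quaternion [x, y, z, w].
In Python, from bench import move_ptp, servo_line, goto_joints, move_gripper, sleep, inverse_kinematics, capture, PlanningError, close_job, spot_in, silhouettes, current_clock, current_joint_pos, current_qvel, current_joint_torque, current_position, current_orientation, current_force, current_torque, current_finger_gap, current_grip_force gives the robot as it stands. Calls block until the motion is done:
- move_ptp(position, orientation): joint-space move of the TCP to a pose.
- servo_line(position, orientation=None, rate=0.15, contact_N=None): straight line of the TCP; orientation=None keeps the orientation; rate is the mean speed in m/s. With contact_N (N) it stops when the force on the tool has changed by that much, and returns True; else False.
- goto_joints(angles): joint-space move.
- move_gripper(opening): finger opening in m; the grip force is fixed at half the most; returns when the fingers have stopped.
- sleep(seconds).
- inverse_kinematics(position, orientation): joint angles nearest the present ones, or None.
- capture(name): name is "scene" or "side" or "wrist"; returns a dict with "image" (420x560x3 uint8, blue, green, red), "range_z" (420x560 float32, m along the optical axis (not along the pixel's ray), 0 where there is no reading), "intrinsics" (3x3 intrinsics, pixels), "R" (3x3) and "t" (3): a world point X has camera coordinates R X + t. Camera axes: x right, y down, z forward; pixel columns grow to the right and rows downward; lengths in m; the calibration is good to about 2 mm. A picture is of the moment at which its call begins.
A pose or a line that the arm cannot do raises PlanningError and nothing moves.
- close_job(): hands the job in; it is judged then, once.
Trained networks look in the newest picture that a camera, given by its name, has taken for a name from the list of things; names that differ only in an ending like _2 or _b are one class to them, and where a whole thing is asked for, a point or a joint stands for the part that bears it (a point fixed in the world has none). Each returns a list of dicts, best first, with "conf" (0 to 1); they miss things now and then, are a little off and sometimes report something else, mostly with a low value. They report only what shows in the picture. A call takes as long as a camera call.
- spot_in(camera, query): "xy" ([column, row] in pixels, amid what is visible of it).
- silhouettes(camera, query): "region" (420x560 bool, what is visible of it) and "xy" ([column, row] in pixels, amid what is visible of it).
Readings, each from a call of its own:
- current_clock(): time.
- current_joint_pos(): joint angles.
- current_qvel(): joint speeds.
- current_joint_torque(): joint torques, N m.
- current_position(): TCP position.
- current_orientation(): TCP orientation.
- current_force(): force on the tool from outside, world axes, zero at the start.
- current_torque(): the same for the moment, N m.
- current_finger_gap(): finger opening in m.
- current_grip_force(): force on a finger pad.
Only numpy, scipy, OpenCV 4.12 (cv2) and the standard library are available. Lean on these libraries where they do the work, as an engineer would, in place of code of your own. Each camera call takes 0.05 s, during which the arm holds its last target. There are 200 camera calls.

## Working session

There is one attempt and no reset: what is moved stays moved. The work goes in short steps, each a Python script; the robot and the scene stay as the last script left them, time stands still between calls to the robot, and variables do not carry over. Pictures are saved under pics/ and viewed, at most 10 in all, crops included, and the job is handed in when it is done.

```bash
mkdir -p pics
cat > h.py <<'E'
import numpy as np, cv2
from bench import *
def world(c,u,v,z):
    K=c["intrinsics"];d=np.linalg.inv(K)@np.array([u,v,1.])
    return c["R"].T@(d*z-c["t"])
def onplane(c,u,v,h):
    o=-c["R"].T@c["t"];d=c["R"].T@np.linalg.inv(c["intrinsics"])@np.array([u,v,1.])
    return o+d*(h-o[2])/d[2]
def proj(c,X):
    p=c["intrinsics"]@(c["R"]@np.asarray(X)+c["t"]);return p[:2]/p[2]
def cloud(c,m):
    v,u=np.nonzero(m&(c["range_z"]>0));z=c["range_z"][v,u]
    p=np.linalg.inv(c["intrinsics"])@np.vstack([u*z,v*z,z])
    return (c["R"].T@(p-c["t"][:,None])).T
E
python3 - <<'E'
from h import *
np.set_printoptions(precision=3,suppress=True)
ims=[]
for n in ["scene","side"]:
    c=capture(n);ims.append(c["image"]);print(n,"cam",-c["R"].T@c["t"])
    for q in ["scale","jar","eye_left","eye_right","pan_centre","tall_jar","short_jar","lid","scoop"]:
        for d in silhouettes(n,q)[:2]:
            p=cloud(c,d["region"])
            print(q,round(d["conf"],2),np.round(d["xy"]),np.median(p,0) if len(p) else "", np.percentile(p,[2,98],axis=0).ravel() if len(p) else "")
        if "eye" in q or "pan" in q:
            for d in spot_in(n,q)[:2]: print(" spot",q,round(d["conf"],2),d["xy"],onplane(c,*d["xy"],.062))
    cv2.imwrite(f"pics/{n}1.png",ims[-1])
print(current_clock(),current_orientation(),current_position())
E
```

```text
scene cam [1.253 0.276 0.599]
scale 0.86 [257. 243.] [0.702 0.054 0.094] [ 0.507 -0.078  0.019  0.756  0.173  0.096]
jar 0.88 [282. 192.] [0.619 0.057 0.151] [0.546 0.013 0.097 0.635 0.098 0.18 ]
eye_left 0.96 [259. 245.] [0.702 0.054 0.094] [ 0.509 -0.078  0.018  0.756  0.173  0.096]
 spot eye_left 0.89 [257.8, 241.9] [0.666 0.037 0.062]
eye_right 0.63 [259. 241.] [0.702 0.054 0.094] [ 0.504 -0.08   0.016  0.756  0.173  0.096]
 spot eye_right 0.89 [258.3, 243.6] [0.67  0.039 0.062]
pan_centre 0.87 [256. 247.] [0.703 0.053 0.094] [ 0.516 -0.077  0.02   0.756  0.172  0.096]
 spot pan_centre 0.88 [258.3, 244.8] [0.673 0.041 0.062]
 spot pan_centre 0.59 [375.7, 212.5] [0.486 0.232 0.062]
tall_jar 0.76 [137. 209.] [ 0.742 -0.165  0.137] [ 0.672 -0.228  0.002  0.761 -0.141  0.198]
short_jar 0.57 [397. 254.] [0.632 0.291 0.094] [0.562 0.246 0.01  0.65  0.333 0.104]
lid 0.57 [377. 213.] [0.441 0.231 0.024] [0.401 0.198 0.004 0.481 0.282 0.027]
scoop 0.67 [172. 203.] [ 0.557 -0.219  0.007] [ 0.484 -0.27   0.     0.62  -0.171  0.034]
side cam [0.291 0.851 1.001]
scale 0.88 [287. 240.] [0.573 
[... 338 characters left out ...]

eye_right 0.73 [283. 237.] [0.574 0.091 0.083] [ 0.445 -0.091  0.023  0.731  0.175  0.098]
 spot eye_right 0.62 [284.5, 238.3] [0.588 0.078 0.062]
pan_centre 0.95 [285. 235.] [0.576 0.09  0.081] [ 0.446 -0.097  0.019  0.733  0.176  0.099]
 spot pan_centre 0.68 [287.8, 236.2] [0.583 0.068 0.062]
tall_jar 0.68 [272. 139.] [ 0.702 -0.156  0.15 ] [ 0.668 -0.224  0.03   0.754 -0.14   0.201]
short_jar 0.62 [244. 303.] [0.593 0.307 0.102] [0.556 0.249 0.018 0.643 0.338 0.106]
lid 0.65 [324. 327.] [0.432 0.252 0.023] [0.389 0.199 0.003 0.478 0.29  0.029]
scoop 0.58 [330. 174.] [ 0.568 -0.231  0.016] [ 0.476 -0.284 -0.001  0.627 -0.18   0.033]
1.3 [ 0.993  0.121 -0.    -0.   ] [ 0.144 -0.583  0.241]
```

View pics/scene1.png

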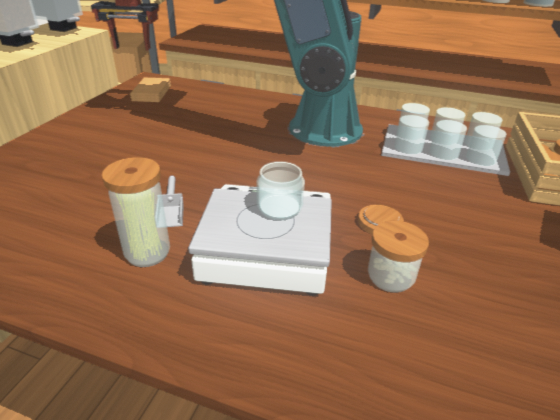

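View pics/side1.png

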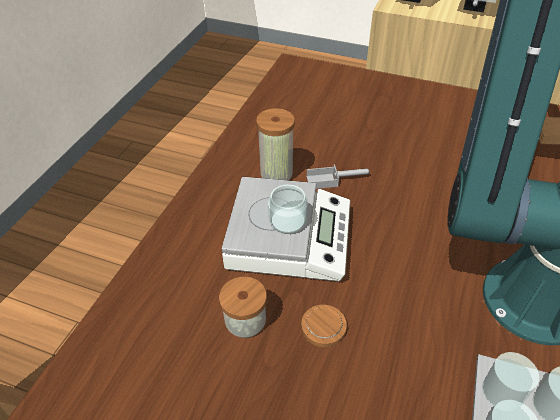

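The scene view shows the jar at (280,190) on the pan, toward the console. The side view shows the right eye at (334,201) and the left eye at (328,258), with the pan circle near (268,213). Next I'll fit the pan and jar geometry.

```bash
cat >> h.py <<'E'
from scipy.optimize import least_squares
def jarfit(names=("scene","side")):
    out=[]
    for n in names:
        c=capture(n);d=silhouettes(n,"jar")
        if not d: continue
        P=cloud(c,d[0]["region"])
        for lo,hi,r in((.115,.157,.046),(.172,.184,.039)):
            Q=P[(P[:,2]>lo)&(P[:,2]<hi)]
            if len(Q)<20: continue
            f=least_squares(lambda s:np.hypot(*(Q[:,:2]-s).T)-r,np.median(Q[:,:2],0),loss="soft_l1",f_scale=.002)
            out.append((n,lo,len(Q),f.x,np.median(abs(f.fun))))
    return out
E
python3 - <<'E'
from h import *
np.set_printoptions(precision=4,suppress=True)
for n in ["scene","side"]:
    c=capture(n);P=cloud(c,np.ones((420,560),bool))
    m=(abs(P[:,2]-.095)<.004)&(abs(P[:,0]-.65)<.16)&(abs(P[:,1]-.05)<.17)
    Q=P[m];r=cv2.minAreaRect(Q[:,:2].astype(np.float32));print(n,"pan",r,np.median(Q[:,2]))
    # trim robustly in rect frame: count-supported edges
    a=np.deg2rad(r[2]);e=np.array([[np.cos(a),np.sin(a)],[-np.sin(a),np.cos(a)]])
    q=Q[:,:2]@e.T;lo,hi=np.percentile(q,[.3,99.7],axis=0);print(lo,hi,hi-lo,e.T@((lo+hi)/2))
    if n=="side":
        for uv in((334,201),(328,258)):print("eye",onplane(c,*uv,.062))
    for uv in([(265.5,222)] if n=="scene" else [(268,213)]):print("ring",onplane(c,*uv,.095))
    cv2.imwrite(f"pics/{n}z.png",cv2.resize(c["image"][150:300,180:380],None,fx=4,fy=4,interpolation=cv2.INTER_CUBIC))
for o in jarfit():print(o)
E
```

```text
scene pan ((0.6364096403121948, 0.04104240983724594), (0.19832482933998108, 0.2490512579679489), 13.322839736938477) 0.09448649449415442
[ 0.5336 -0.2298] [0.7269 0.0167] [0.1933 0.2465] [0.6378 0.0416]
ring [0.6422 0.0431 0.095 ]
side pan ((0.6363017559051514, 0.041479215025901794), (0.19601590931415558, 0.2534356117248535), 13.122692108154297) 0.09508102771607557
[ 0.5318 -0.2292] [0.726  0.0208] [0.1942 0.25  ] [0.6361 0.0413]
eye [ 0.5141 -0.0863  0.062 ]
eye [0.4719 0.0991 0.062 ]
ring [0.6439 0.0423 0.095 ]
('scene', 0.115, 1148, array([0.5894, 0.0532]), np.float64(0.001213042272336564))
('scene', 0.172, 381, array([0.5903, 0.0534]), np.float64(0.0013580947837168733))
('side', 0.115, 817, array([0.5894, 0.0534]), np.float64(0.0019678021160816767))
('side', 0.172, 282, array([0.5894, 0.0537]), np.float64(0.0014737320219322912))
```

View pics/sidez.png

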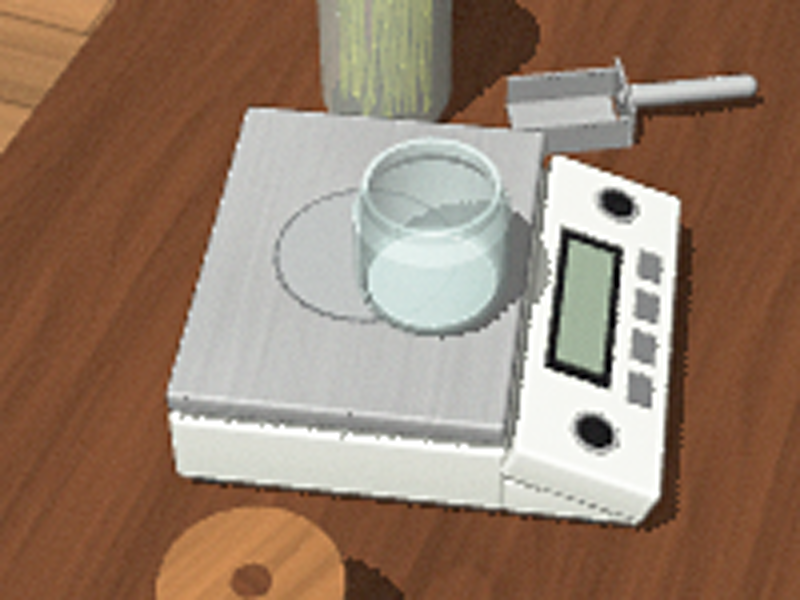

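The eyes predicted from the pan fit (yaw 13.2°) agree with the image to 1–2 mm, and the jar sits 49 mm from the middle. I'll push it with both fingers half open as a cradle, tilted so the fingertips lead.

```bash
cat >> h.py <<'E'
from scipy.spatial.transform import Rotation as Ro
C=np.array([.6365,.0413]); EYE=np.array([.4718,.0998]); EYER=np.array([.515,-.085])
def ori(d,tilt):
    s,k=np.sin(tilt),np.cos(tilt)
    x=np.array([*(d*k),s]);z=np.array([*(d*s),-k]);y=np.cross(z,x)
    return Ro.from_matrix(np.column_stack([x,y,z])).as_quat()
E
python3 - <<'E'
from h import *
J=np.array([.5895,.0534]);L=np.linalg.norm(C-J);d=(C-J)/L;q=ori(d,np.deg2rad(15))
P=lambda s,z:[*(J+d*s),z]
move_gripper(.05)
move_ptp(P(-.09,.30),q); print(current_clock())
servo_line(P(-.09,.129),q,rate=.15)
print(current_finger_gap(),current_position(),current_force())
servo_line(P(-.058,.129),q,rate=.06); f0=current_force()
servo_line(P(L-.0532-.010,.129),q,rate=.03)
print(current_force()-f0,current_position(),current_clock())
for o in jarfit():print(o)
c=capture("side");cv2.imwrite("pics/push.png",cv2.resize(c["image"][110:310,160:400],None,fx=3,fy=3))
E
```

```text
5.0083
0.049536212652749066 [0.50295645 0.07584701 0.12964388] [-0.20945867  0.39710304 -0.35442415]
[-0.41059293 -0.56954353 -1.89190262] [0.57528757 0.05706105 0.12908807] 8.575
('scene', 0.115, 1236, array([0.62401388, 0.04693622]), np.float64(0.001270063724948308))
('scene', 0.172, 411, array([0.62482499, 0.04739838]), np.float64(0.0013496968682180713))
('side', 0.115, 425, array([0.62057536, 0.04735059]), np.float64(0.0013349629671430899))
('side', 0.172, 157, array([0.62217301, 0.04793962]), np.float64(0.0012003509818056327))
```

View pics/push.png

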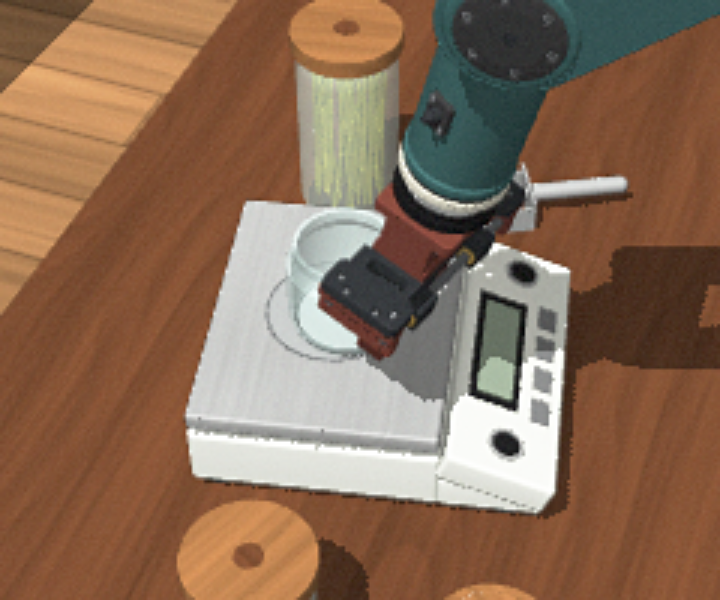

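The jar has moved cleanly toward the circle and is upright, about 13 mm short. I'll finish the push, back off and measure.

Run:
```python
from h import *
J=np.array([.5895,.0534]);d=(C-J)/np.linalg.norm(C-J);q=ori(d,np.deg2rad(15))
p=current_position();t=p+np.array([.0125,-.0052,0]);t[2]=.129
servo_line(t,q,rate=.02)
b=t.copy();b[:2]-=d*.04
servo_line(b,q,rate=.08)
b[2]=.30;servo_line(b,q,rate=.2)
move_gripper(0)
qv=ori(d,0)
move_ptp([*EYE,.28],qv)
for o in jarfit():print(o)
c=capture("side");cv2.imwrite("pics/after.png",cv2.resize(c["image"][110:310,160:400],None,fx=3,fy=3))
print(current_position(),current_clock())
```

```text
('scene', 0.115, 1262, array([0.63717055, 0.04162176]), np.float64(0.0012814823522039158))
('scene', 0.172, 420, array([0.63794203, 0.04203451]), np.float64(0.0012579210103355921))
('side', 0.115, 800, array([0.63702292, 0.04206376]), np.float64(0.0019173795554225832))
('side', 0.172, 259, array([0.63659386, 0.04217098]), np.float64(0.0014181004429657182))
[0.47244657 0.09945419 0.28035636] 12.8667
```

View pics/after.png

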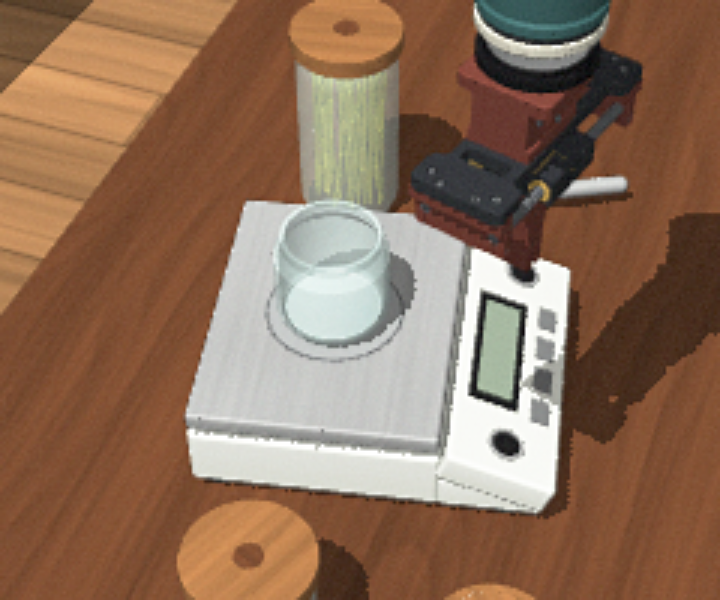

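The jar is centred within 1 mm, upright. The hand only looks near the right eye because of parallax: its TCP is at y=+0.099, above the left eye. Now I'll tare and check with a picture during the hold.

Run:
```python
from h import *
servo_line([*EYE,.111],rate=.12)
print(current_position(),current_clock(),current_force())
c=capture("side");cv2.imwrite("pics/tare.png",cv2.resize(c["image"][110:310,160:400],None,fx=3,fy=3))
sleep(2.3);print(current_position())
servo_line([*EYE,.30],rate=.12)
move_ptp([.42,.20,.38],current_orientation())
sleep(.5)
for o in jarfit():print(o[3])
c=capture("side");cv2.imwrite("pics/end.png",cv2.resize(c["image"][110:390,160:400],None,fx=2,fy=2))
print(current_position(),current_clock())
```

```text
[0.47232467 0.0998555  0.11153991] 14.425 [-0.24873357  0.29540165 -0.54257394]
[0.47178484 0.09981312 0.11099958]
[0.6371075  0.04169341]
[0.63795553 0.04200115]
[0.42003843 0.20000881 0.38004978] 19.8583
```

View pics/tare.png

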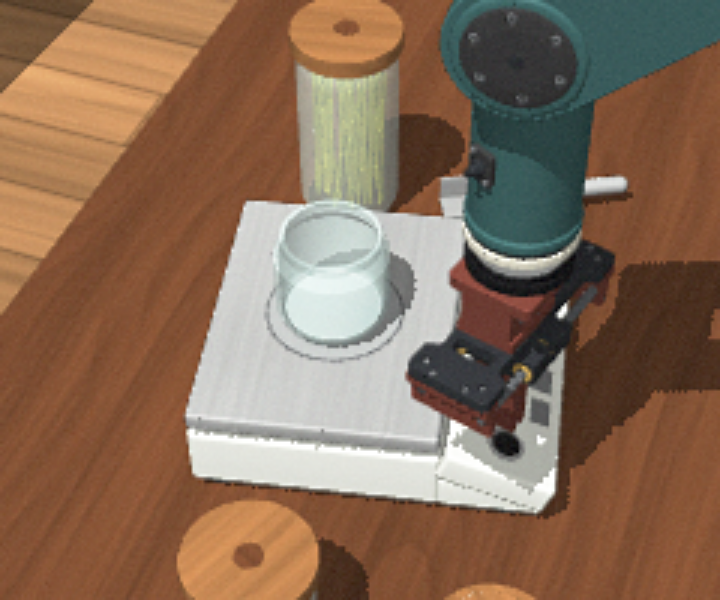

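View pics/end.png

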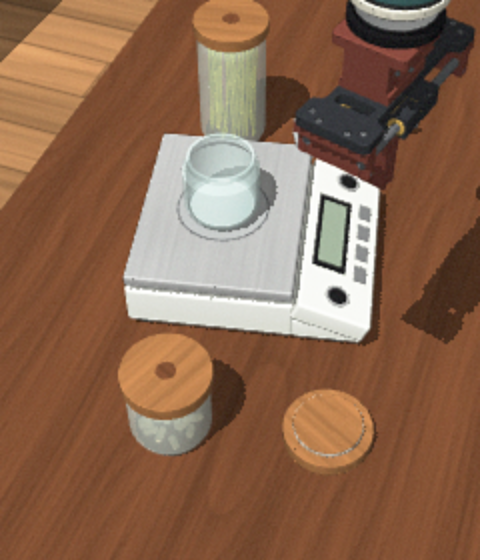

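During the hold the fingertips were just above the left eye (507,440). At the end the jar is centred, the other things are undisturbed and the hand is clear.

```bash
python3 -c "
from bench import *
print(close_job())"
```

```text
the job is handed in; nothing more can be done
None
```

The job is handed in: the jar measures about 1 mm from the pan's middle, the fingertips were held about 3 cm above the left eye for 2.3 s, and the hand is clear of both eyes; no verdict came back, and the scale's tare response was not read.

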